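Uncover the worktop power unit and set its switches

ROBOT

A 6-joint arm with a two-finger parallel gripper is mounted at the origin on the work surface. World frame = base frame: x ahead of the robot, y to its left, z up, the work surface at z = 0. Lengths are in m, angles in degrees, forces in N, time in s.
With the tool pointing down it reaches from about 0.25 to 0.725 m from the base axis. Payload 9.7 kg.
Tool frame: the origin (TCP) lies midway between the tips of the shut fingers; the grasp point (between the pads) lies 19 mm behind it; z points along the fingers, y is the line along which they close (so a half turn about z gives the same grasp; the last joint's range is limited). The gripper opens to 85 mm and grips with 20 to 120 N. Pads are 22 mm wide; open, the fingers measure 114 mm over their backs; the gripper's body (76 mm by 85 mm) begins 54 mm behind the grasp point. The pads swing forward as they close: fully open they stand 13 mm farther back than shut.
Start: joints at [-71.448, 4.979, 10.078, 95.1, 0, 90], TCP at [0.175, -0.521, 0.231] pointing down, gripper open.
Joint ranges: [-179.16, 179.16], [-48.56, 103.87], [-65.8, 70.77], [-126.05, 130.52], [-82.76, 87.17], [-180, 180]. Speed limits (degrees/s): [127.2, 127.2, 147.25, 180, 180, 180].

INTERFACE

Orientations are given as [roll, pitch, yaw] about the fixed x, y, z axes, in that order (R = Rz(yaw) Ry(pitch) Rx(roll)).
In Python, from workcell import bot gives the robot as it stands.
- The arm moves only by the shell command python3 -m crank 'ROWS' [FORCE]. ROWS is JSON, a list of rows, each an object with "gripper": the finger opening in mm, from 0 to 85.4; "travel": the shift along the tool's x, y, z in mm, a list of three; "twist": the turn, a rotation vector about the tool's x, y, z in rad, a list of three. In form: [{"gripper": gripper, "travel": [tx, ty, tz], "twist": [rx, ry, rz]}, ...]. A call has 1 to 12 rows; each row shifts and turns the commanded pose from where the row before left it, along the tool's axes as they then stand; what a row does not reach is not made up. A row lasts 1/8 s, in which the tool goes at most 62.5 mm and 10.7 degrees, less where a joint would pass 70% of its speed; a pose out of reach is approached as far as the arm can. A call is refused whole if a number of a shift passes 62.5 or a number of a turn 0.188, either way. A call with a gripper value outside its range is refused whole. The fingers move at their own pace and stop on an object; FORCE is the grip in N (left out, the last holds). Time passes only in rows, so rows that do not move let the fingers close. It gives the time, the measured TCP pose, the force, the opening and the grip force at its end, in the units of the state.
- bot.get_obs(): the state, without advancing time (a new reading comes with each control period).
- bot.camera(name): name is "side" or "top"; returns the picture (400x640x3 uint8, red, green, blue); there is no depth.
- bot.calibration(name): a dict with "vfov" (degrees; the focal length in pixels is half the picture's height over the tangent of half this angle, whatever the lens; pixels are square), "cx", "cy" (the principal point, pixels), "camera_from_world" (4x4, takes a point from world to camera coordinates). Camera axes: x right, y down, z forward; pixel columns grow to the right and rows downward; lengths in m; the calibration is good to about 2 mm. A picture is of the moment at which its call begins. calibration takes no time and is no camera call.
- bot.job_done(): hands the job in; it is judged then, once.
The state is a dict: "time": time; "q": joint angles; "qd": joint speeds; "joint_efforts": joint torques, N m; "ee_pos": TCP position; "tcp_rot": TCP orientation; "wrist_force": force on the tool from outside, world axes, zero at the start; "torque": the same for the moment, N m; "opening": finger opening in m; "grasp_force": force on a finger pad.
Only numpy, scipy, OpenCV 4.12 (cv2) and the standard library are available. Lean on these libraries where they do the work, as an engineer would, in place of code of your own. Each camera call takes 0.05 s, during which the arm holds its last target. There are 200 camera calls.

TASK

Swing the yellow cover of the worktop power unit up to upright on its hinge pins, lift it off, and lay it flat, right way up and about centred on the chopping board, without dropping it. Then set the five switch levers: fully on (tipped away from the robot, home against the stop) at every outlet that holds a plug, and fully off (tipped towards the robot, home against the stop) at every empty one, feeling for each stop and not forcing a lever against it. Leave everything else on the counter where it is.

Things in the scene. Friction and masses are not known exactly. Their poses are not given: they have to be found in the camera images.
- unit: Power unit fixed in place: black tray 180 (x) x 220 (y) mm. Origin: centre of underside; x points away from the robot to the rear wall, y left, z up. Front and side walls 30 mm high, rear wall and rear 65 mm of the sides 58 mm, hinge posts 83 mm. Five outlet modules stand in it side by side, 38 mm apart along y, in changing order; module tops are 23 mm, plug tops up to 63 mm above the counter.
- unit_hinge (a point): Middle of the hinge axis: along the unit's y, 85 mm behind (+x) the unit's centre, 76 mm above the counter. Two fixed steel pins, 8 mm in diameter, lie on it at y = -70 and +70 mm. The cover's hooks reach round them.
- cover: Loose yellow cover, about 0.3 kg, 180 x 220 x 54 mm: top 4 mm thick, skirt 50 mm deep at front and sides (22 mm beyond x = 20 mm), none at rear. Origin: centre of the skirt's lower edge plane; axes as the unit's when closed (z out of its top). Closed, it rests on the tray's walls. It swings up about the pins by 1.57 rad to upright (top facing away from the robot); no stop there; let go, it falls.
- cover_grip (a point): Centre of the handle: round bar 16 mm in diameter, 44 mm long along the cover's y, on a stem 16 mm wide; at (-50, 0, 86) mm in the cover's frame, 32 mm above its top, 141 mm from the hinge axis. Pinched on its two end faces it turns in the fingers against friction, so the cover swings on its pins with the gripper kept pointing down; off them it turns with the gripper, sagging at most to 0.65 rad.
- cover_hinge (a point): Midway between the cover's two hooks, at (85, 0, 46) mm in its frame; on the hinge axis while hooked on. The hooks are slots 11 mm wide (jaws 5 mm thick), open to the cover's +x, the pin 7 mm from the slot's end and 8 mm from its mouth: upright, they open downwards and 15 mm of lift frees the cover. Pulled to -x while closed it would slip off, so swing it in a true arc.
- board: Fixed wooden chopping board 240 (x) x 250 (y) x 18 mm beside the unit, left or right of it. Origin: centre of its underside (top 18 mm above).
- lever_a (a joint): Angle of outlet A's switch lever. 0 = fully off, leaning to the robot (-x) on its stop; grows as it tips away (+x) to fully on at the other stop. The whole throw, even about upright, is between 0.7 and 1.0 rad, differs from lever to lever and is not marked: push until it stops. It stays where it is left, may start part-way, and resists with about 2 N at its end.
- lever_b (a joint): Angle of outlet B's switch lever. 0 = fully off, leaning to the robot (-x) on its stop; grows as it tips away (+x) to fully on at the other stop. The whole throw, even about upright, is between 0.7 and 1.0 rad, differs from lever to lever and is not marked: push until it stops. It stays where it is left, may start part-way, and resists with about 2 N at its end.
- lever_c (a joint): Angle of outlet C's switch lever. 0 = fully off, leaning to the robot (-x) on its stop; grows as it tips away (+x) to fully on at the other stop. The whole throw, even about upright, is between 0.7 and 1.0 rad, differs from lever to lever and is not marked: push until it stops. It stays where it is left, may start part-way, and resists with about 2 N at its end.
- lever_d (a joint): Angle of outlet D's switch lever. 0 = fully off, leaning to the robot (-x) on its stop; grows as it tips away (+x) to fully on at the other stop. The whole throw, even about upright, is between 0.7 and 1.0 rad, differs from lever to lever and is not marked: push until it stops. It stays where it is left, may start part-way, and resists with about 2 N at its end.
- lever_e (a joint): Angle of outlet E's switch lever. 0 = fully off, leaning to the robot (-x) on its stop; grows as it tips away (+x) to fully on at the other stop. The whole throw, even about upright, is between 0.7 and 1.0 rad, differs from lever to lever and is not marked: push until it stops. It stays where it is left, may start part-way, and resists with about 2 N at its end.
- shaker: Bystander: glass salt shaker, 36 mm across, 70 mm tall, standing between the unit and the board; leave it alone. Origin: centre of its underside.
- mug: Bystander: white mug, 80 mm across, 90 mm tall; leave it alone. Origin: centre of its underside.
- jar: Bystander: amber jar, 80 mm across, 130 mm tall; leave it alone. Origin: centre of its underside.
- bowl: Bystander: white bowl, 130 mm across, 60 mm tall; leave it alone. Origin: centre of its underside.
- food_box: Bystander: food container with a lid, 116 x 156 x 60 mm; leave it alone. Origin: centre of its underside.
- spatula: Bystander: kitchen spatula lying on the counter at the side; leave it alone.
- ramekin: Bystander: small blue bowl, 70 mm across, 45 mm tall, near the robot; leave it alone. Origin: centre of its underside.
- outlet_a: Module of outlet A, fixed in the unit, 150 (x) x 36 (y) mm; its socket holds a square black plug (30 x 30 mm, 40 mm tall), centred 47 mm behind (+x) its origin. Origin: centre of its underside, 7 mm above the counter; axes as the unit's. Its lever: white paddle 10 mm wide (y), 6 thick, 46 long, pivoted about y at (-30, 0, 18) mm in this frame, so its end is 71 mm above the counter when upright.
- outlet_b: Module of outlet B, fixed in the unit, 150 (x) x 36 (y) mm; its socket holds a round black plug (30 mm across, 34 mm tall), centred 47 mm behind (+x) its origin. Origin: centre of its underside, 7 mm above the counter; axes as the unit's. Its lever: white paddle 10 mm wide (y), 6 thick, 46 long, pivoted about y at (-30, 0, 18) mm in this frame, so its end is 71 mm above the counter when upright.
- outlet_c: Module of outlet C, fixed in the unit, 150 (x) x 36 (y) mm; its socket holds a stepped black plug (30 x 26 mm, 38 mm tall), centred 47 mm behind (+x) its origin. Origin: centre of its underside, 7 mm above the counter; axes as the unit's. Its lever: white paddle 10 mm wide (y), 6 thick, 46 long, pivoted about y at (-30, 0, 18) mm in this frame, so its end is 71 mm above the counter when upright.
- outlet_d: Module of outlet D, fixed in the unit, 150 (x) x 36 (y) mm; its socket is empty (flat white face), centred 47 mm behind (+x) its origin. Origin: centre of its underside, 7 mm above the counter; axes as the unit's. Its lever: white paddle 10 mm wide (y), 6 thick, 46 long, pivoted about y at (-30, 0, 18) mm in this frame, so its end is 71 mm above the counter when upright.
- outlet_e: Module of outlet E, fixed in the unit, 150 (x) x 36 (y) mm; its socket is empty (flat white face), centred 47 mm behind (+x) its origin. Origin: centre of its underside, 7 mm above the counter; axes as the unit's. Its lever: white paddle 10 mm wide (y), 6 thick, 46 long, pivoted about y at (-30, 0, 18) mm in this frame, so its end is 71 mm above the counter when upright.

How it is judged (in metres and radians):
On the way, in this order (a step that is already met when the one before it is completed fails the run):
1. the cover stands upright while still on its hinge pins (angle between cover's own z axis and vertical above 1.3 rad and distance between cover_hinge and unit_hinge below 0.012 m), for 0.1 s.
2. the cover lies flat on the board, let go (horizontal distance between cover and board below 0.06 m and angle between cover's own z axis and vertical below 0.06 rad and z of cover in the frame of board between 0.012 and 0.024 m and contact force between the fingers and cover below 0.1 N), for 0.2 s.
At the end, for the whole second after the job is handed in: The cover lies at rest, flat (within 0.06 rad) and right way up on the chopping board, its centre within 60 mm of the board's centre; the levers of the three outlets with plugs are on and those of the two empty outlets off, each within 0.08 rad of its stop (horizontal distance between cover and board below 0.06 m and angle between cover's own z axis and vertical below 0.06 rad and z of cover in the frame of board between 0.012 and 0.024 m and linear speed of cover below 0.02 m/s and value of joint lever_a above 0.92 rad and value of joint lever_b above 0.68 rad and value of joint lever_c above 0.8 rad and value of joint each of lever_d, lever_e below 0.08 rad); the robot touches nothing.
It fails at once if a lever or its outlet is pushed with more than 40 N (contact force between any of the arm, the fingers and outlet_a above 40 N or contact force between any of the arm, the fingers and outlet_b above 40 N or contact force between any of the arm, the fingers and outlet_c above 40 N or contact force between any of the arm, the fingers and outlet_d above 40 N or contact force between any of the arm, the fingers and outlet_e above 40 N).
It fails at once if the cover is dropped or flung (faster than 1 m/s) (linear speed of cover above 1 m/s).
It fails at once if a bystander is shifted by more than 40 mm (distance of any of shaker, mug, jar, bowl, food_box, spatula, ramekin from where it was at the start of the episode above 0.04 m).
It also fails if it takes over 72 s, if anything falls off the work surface, if the arm or the gripper's body presses on something with over 40 N, if the wrist force passes 120 N, or if a joint passes its speed limit or range.

## Working session

There is one attempt and no reset: what is moved stays moved. The work goes in short steps, Python scripts to look and compute and a shell command to move; the robot and the scene stay as the last step left them, time stands still between calls to the robot, and variables do not carry over. Pictures are saved under pics/ and viewed, at most 10 in all, crops included, and the job is handed in when it is done.

```bash
ls; mkdir -p pics; python3 - <<'E'
from workcell import bot
import cv2
o=bot.get_obs();print(o)
for n in("top","side"):
    cv2.imwrite(f"pics/{n}0.png",bot.camera(n)[:,:,::-1]);print(bot.calibration(n))
E
```

```text
pics
{'time': 0.0, 'q': array([-7.14484307e+01,  5.00983805e+00,  1.00322865e+01,  9.50993371e+01,
       -3.82824209e-04,  8.99984683e+01]), 'qd': array([-0.04968813, -0.12743883, -0.04111646,  0.06163177,  0.02150898,
       -0.01333945]), 'joint_efforts': array([ 2.94137899e-03, -5.20390785e+01,  4.64808333e+01,  1.62711809e-02,
        3.01927366e-05,  1.83520228e-05]), 'ee_pos': array([ 0.17490799, -0.52119145,  0.23057577]), 'tcp_rot': array([-1.79923111e+02,  3.80768435e-04,  1.85531015e+01]), 'wrist_force': array([ 0.38045837,  0.20860533, -0.3824788 ]), 'torque': array([ 0.01362384,  0.01183626, -0.00704296]), 'grasp_force': 0.0, 'opening': 0.08533703654230493}
{'vfov': 49.955760714535714, 'cx': 325.00638477324947, 'cy': 198.25019657720767, 'camera_from_world': array([[ 0.02711494, -0.99962594, -0.00357194, -0.00837018],
       [-0.99509725, -0.02665177, -0.09524256,  0.60304771],
       [ 0.09511173,  0.00613693, -0.99544769,  1.49444781],
       [ 0.        ,  0.        ,  0.        ,  1.        ]])}
{'vfov': 43.19437805396859, 'cx': 311.61399956950294, 'cy': 201.89688705951005, 'camera_from_world': array([[-0.79540174, -0.605933  ,  0.01346328,  0.46836823],
       [-0.33852046,  0.42572719, -0.83914257,  0.27161563],
       [ 0.50273249, -0.67201306, -0.54374487,  1.23027816],
       [ 0.        ,  0.        ,  0.        ,  1.        ]])}
```

```bash
ls -la pics
```

```text
total 728
drwxr-xr-x 2 agent agent   4096 Dec  1 12:33 .
drwxr-xr-x 3 agent agent   4096 Dec  1 12:33 ..
-rw-r--r-- 1 agent agent 376098 Dec  1 12:33 side0.png
-rw-r--r-- 1 agent agent 360287 Dec  1 12:33 top0.png
```

View pics/top0.png

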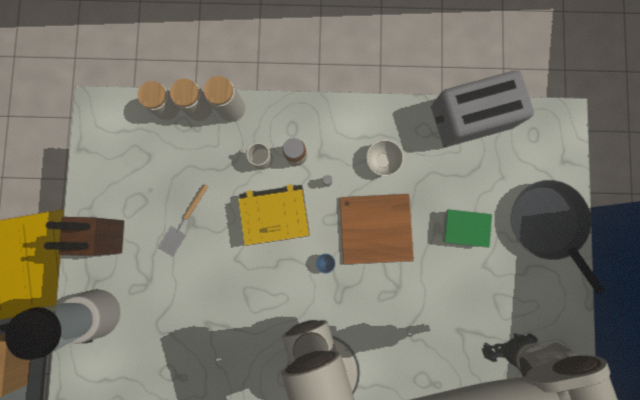

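View pics/side0.png

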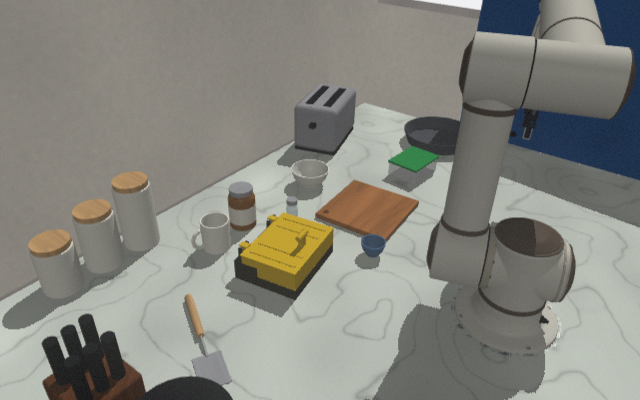

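The top view shows the yellow cover at about (273,215), turned slightly, with its handle at (270,230). The board is at (376,229), the shaker at (327,181), the ramekin at (325,263), the mug and jar behind the unit and the bowl at (384,157). The side view agrees: the handle is at (299,242).

```bash
cat > h.py <<'E'
from workcell import bot
import cv2, numpy as np
def cal(n):
    c=bot.calibration(n);f=200/np.tan(np.radians(c["vfov"]/2));return f,c["cx"],c["cy"],c["camera_from_world"]
def ray(n,p):
    f,cx,cy,T=cal(n);R=T[:3,:3];d=R.T@np.array([(p[0]-cx)/f,(p[1]-cy)/f,1]);return -R.T@T[:3,3],d
def plane(n,p,z):
    o,d=ray(n,p);return o+d*(z-o[2])/d[2]
def two(p,q):
    a,u=ray("top",p);b,v=ray("side",q);s,t=np.linalg.lstsq(np.c_[u,-v],b-a,rcond=None)[0];return (a+u*s+b+v*t)/2,np.linalg.norm(a+u*s-b-v*t)
def proj(n,X):
    f,cx,cy,T=cal(n);c=T[:3,:3]@np.asarray(X)+T[:3,3];return np.array([cx+f*c[0]/c[2],cy+f*c[1]/c[2]])
def rect(m,z,n="top"):
    c=max(cv2.findContours(m,cv2.RETR_EXTERNAL,cv2.CHAIN_APPROX_NONE)[0],key=cv2.contourArea)
    P=np.array([plane(n,p,z)[:2] for p in c[:,0,:]],np.float32);return cv2.minAreaRect(P*1000)
E
python3 - <<'E'
from h import *
im=cv2.imread("pics/top0.png");hsv=cv2.cvtColor(im,cv2.COLOR_BGR2HSV)
def mk(lo,hi,box):
    m=cv2.inRange(hsv,lo,hi);k=np.zeros_like(m);k[box[1]:box[3],box[0]:box[2]]=255;return m&k
y=mk((20,150,80),(35,255,255),(225,170,320,260))
y=cv2.morphologyEx(y,cv2.MORPH_OPEN,np.ones((5,5)))
print("cover",rect(y,.084)); b=mk((5,60,40),(18,255,255),(330,185,420,275)); print("board",rect(b,.018))
for n,p,z in (("handle",(270,230),.116),("shaker",(327,181),.06),("ramekin",(325,263),.04),("bowl",(384,157),.05)):print(n,plane("top",p,z).round(3))
big=cv2.resize(im[175:255,225:325],(800,640),interpolation=cv2.INTER_CUBIC)[:600];s=cv2.imread("pics/side0.png")
cv2.imwrite("pics/cr.png",np.hstack([cv2.resize(im[175:255,230:320],(400,356)),cv2.resize(s[205:295,230:340],(400,327),)[:356] if 0 else cv2.resize(s[205:295,230:340],(400,356))]))
E
```

```text
cover ((540.2196044921875, 183.97677612304688), (179.9443817138672, 219.7526092529297), 9.920299530029297)
board ((501.6740417480469, -175.94003295898438), (238.75550842285156, 250.06814575195312), 4.339748859405518)
handle [0.484 0.187 0.116]
shaker [0.661 0.002 0.06 ]
ramekin [0.376 0.002 0.04 ]
bowl [ 0.753 -0.196  0.05 ]
```

View pics/cr.png

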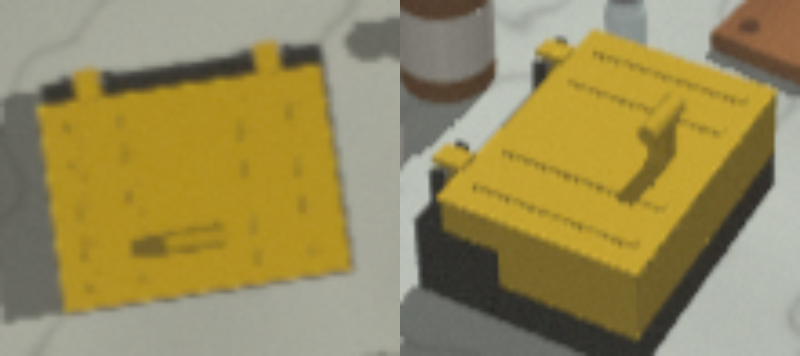

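The cover's size measures 180 x 220 mm and the board's 239 x 250 mm, so both match. The crop puts the handle where the unit pose predicts it, at (0.491, 0.175). I'm starting the approach, with the tool's x axis set along the unit's x.

```bash
python3 -m crank '[{"gripper":85,"travel":[0,0,0],"twist":[0,0,0.15]},{"gripper":85,"travel":[36,-50,0],"twist":[0,0,0]},{"gripper":85,"travel":[36,-50,0],"twist":[0,0,0]},{"gripper":85,"travel":[36,-50,0],"twist":[0,0,0]},{"gripper":85,"travel":[36,-50,0],"twist":[0,0,0]},{"gripper":85,"travel":[36,-50,0],"twist":[0,0,0]},{"gripper":85,"travel":[36,-50,0],"twist":[0,0,0]},{"gripper":85,"travel":[36,-50,0],"twist":[0,0,0]},{"gripper":85,"travel":[36,-50,0],"twist":[0,0,0]},{"gripper":85,"travel":[36,-50,0],"twist":[0,0,0]},{"gripper":85,"travel":[36,-50,0],"twist":[0,0,0]},{"gripper":85,"travel":[0,0,0],"twist":[0,0,0]}]' 60
cat >> h.py <<'E'
C=np.array([.5402,.184]);YAW=np.radians(9.92);UX=np.array([np.cos(YAW),np.sin(YAW)]);UY=np.array([-UX[1],UX[0]])
def loc():
    o=bot.get_obs();d=o["ee_pos"][:2]-C;print("t",round(o["time"],2),"unit-frame mm",np.round([d@UX*1e3,d@UY*1e3,o["ee_pos"][2]*1e3],1),"rot",o["tcp_rot"].round(2),"F",o["wrist_force"].round(1),"open",round(o["opening"]*1e3,1),"grip",round(o["grasp_force"],1))
E
python3 -c "from h import *;loc()"
```

```text
time: 1.6
ee_pos: [0.4438, 0.0367, 0.2303]
tcp_rot: [-180.0, 0.1, 10.3]
wrist_force: [0.4, -0.3, -0.2]
opening: 0.0854
grasp_force: 0.0
t 1.6 unit-frame mm [-120.4 -128.5  230.3] rot [-1.7996e+02  9.0000e-02  1.0280e+01] F [ 0.4 -0.3 -0.2] open 85.4 grip 0.0
```

```bash
python3 -m crank '[{"gripper":85,"travel":[23.5,-43,0],"twist":[0,0,0.006]},{"gripper":85,"travel":[23.5,-43,0],"twist":[0,0,0]},{"gripper":85,"travel":[23.5,-42.5,0],"twist":[0,0,0]},{"gripper":85,"travel":[0,0,40],"twist":[0,0,0]},{"gripper":85,"travel":[0,0,40],"twist":[0,0,0]},{"gripper":85,"travel":[0,0,0],"twist":[0,0,0]},{"gripper":85,"travel":[0,0,0],"twist":[0,0,0]}]'
python3 - <<'E'
from h import *
loc()
a=bot.camera("top")[:,:,::-1];b=bot.camera("side")[:,:,::-1]
cv2.imwrite("pics/pre.png",np.hstack([cv2.resize(a[165:255,225:325],(400,360)),cv2.resize(b[180:290,230:350],(400,360))]))
E
```

```text
time: 2.48
ee_pos: [0.499, 0.1284, 0.1539]
tcp_rot: [-178.0, -0.1, 13.4]
wrist_force: [0.3, 0.5, 0.4]
opening: 0.0848
grasp_force: 0.0
t 2.48 unit-frame mm [-50.2 -47.6 153.9] rot [-1.7798e+02 -6.0000e-02  1.3390e+01] F [0.3 0.5 0.4] open 84.8 grip 0.0
```

View pics/pre.png

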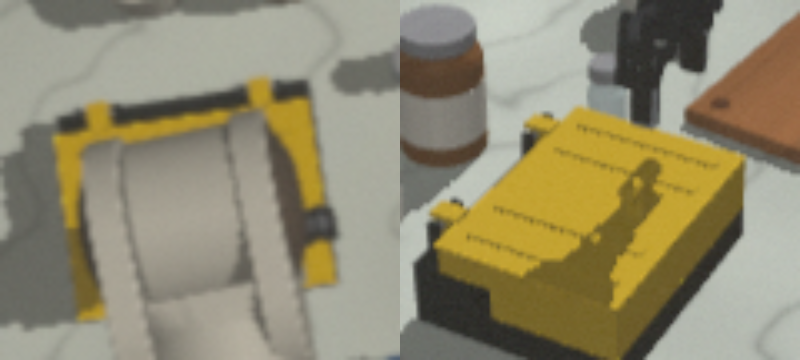

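The picture shows the gripper short of the handle on its right-hand side, about 48 mm off in y. I'll check the joints for a limit.

```bash
python3 - <<'E'
from h import *
o=bot.get_obs();print(o["q"].round(1),o["qd"].round(1),o["joint_efforts"].round(1))
E
```

```text
[ 13.3  -0.7  -4.3  86.3   2.  179.9] [ 0.1  0.  -0.2 -0.3  0.   0.2] [ -0.1 -45.7  46.4   0.    0.1  -0. ]
```

Joint 6 is at its 180° limit, so I'll use the half-turned grasp instead.

```bash
python3 -m crank '[{"gripper":85,"travel":[0,0,-30],"twist":[0,0,-0.186]},{"gripper":85,"travel":[0,0,0],"twist":[0,0,-0.186]},{"gripper":85,"travel":[0,0,0],"twist":[0,0,-0.186]},{"gripper":85,"travel":[0,0,0],"twist":[0,0,-0.186]},{"gripper":85,"travel":[0,0,0],"twist":[0,0,-0.186]},{"gripper":85,"travel":[0,0,0],"twist":[0,0,-0.186]},{"gripper":85,"travel":[0,0,0],"twist":[0,0,-0.186]},{"gripper":85,"travel":[0,0,0],"twist":[0,0,-0.186]},{"gripper":85,"travel":[0,0,0],"twist":[0,0,-0.186]},{"gripper":85,"travel":[0,0,0],"twist":[0,0,-0.186]},{"gripper":85,"travel":[0,0,0],"twist":[0,0,-0.186]},{"gripper":85,"travel":[0,0,0],"twist":[0,0,-0.186]}]'
python3 -m crank '[{"gripper":85,"travel":[0,0,0],"twist":[0,0,-0.186]},{"gripper":85,"travel":[0,0,0],"twist":[0,0,-0.186]},{"gripper":85,"travel":[0,0,0],"twist":[0,0,-0.186]},{"gripper":85,"travel":[0,0,0],"twist":[0,0,-0.186]},{"gripper":85,"travel":[0,0,0],"twist":[0,0,0]},{"gripper":85,"travel":[0,0,0],"twist":[0,0,0]}]'
python3 -c "from h import *;loc();print(bot.get_obs()['q'])"
```

```text
time: 4.08
ee_pos: [0.4994, 0.1279, 0.1838]
tcp_rot: [178.7, -1.5, 141.7]
wrist_force: [-0.2, -0.6, 0.2]
opening: 0.0847
grasp_force: 0.0
time: 4.82
ee_pos: [0.4991, 0.1279, 0.1829]
tcp_rot: [178.0, -0.3, -176.3]
wrist_force: [0.3, 0.2, 1.2]
opening: 0.0852
grasp_force: 0.0
t 4.83 unit-frame mm [-50.1 -48.2 182.9] rot [ 178.     -0.31 -176.29] F [0.3 0.2 1.2] open 85.2 grip 0.0
[13.25372654 -0.56090701 -1.01921182 89.51256568  2.02702465  9.54792593]
```

```bash
cat >> h.py <<'E'
from scipy.spatial.transform import Rotation as Ro
def go(x,y,z,tilt=0,yaw=None,world=False):
    """remaining travel (mm) and twist (rad) in the tool axes; tilt = gripper pointing forward by this (deg)"""
    o=bot.get_obs();Rc=Ro.from_euler("xyz",o["tcp_rot"],degrees=True)
    P=np.array([x,y,z])/1e3
    if not world:P=np.r_[C+P[0]*UX+P[1]*UY,P[2]]
    yw=np.degrees(YAW) if yaw is None else yaw
    Rt=Ro.from_euler("z",yw,degrees=True)*Ro.from_euler("y",-tilt,degrees=True)*Ro.from_euler("xyz",[180,0,180],degrees=True)
    print("travel",((Rc.inv().apply(P-o["ee_pos"]))*1e3).round(1),"travel if turned",((Rt.inv().apply(P-o["ee_pos"]))*1e3).round(1),"twist",(Rc.inv()*Rt).as_rotvec().round(3))
E
python3 -c "from h import *;go(-50,0,130)"
```

```text
travel [ 4.8 46.  54.6] travel if turned [-0.1 48.2 52.9] twist [ 0.035 -0.003 -0.108]
```

```bash
python3 -m crank '[{"gripper":85,"travel":[0,0,0],"twist":[0.035,-0.003,-0.108]},{"gripper":85,"travel":[0,24,0],"twist":[0,0,0]},{"gripper":85,"travel":[0,24,0],"twist":[0,0,0]},{"gripper":85,"travel":[0,0,30],"twist":[0,0,0]},{"gripper":85,"travel":[0,0,0],"twist":[0,0,0]},{"gripper":85,"travel":[0,0,0],"twist":[0,0,0]}]'
python3 - <<'E'
from h import *
loc();go(-50,0,94)
a=bot.camera("top")[:,:,::-1];b=bot.camera("side")[:,:,::-1]
cv2.imwrite("pics/pre2.png",np.hstack([cv2.resize(a[165:255,225:325],(300,270)),cv2.resize(b[190:270,250:340],(300,270))]))
E
```

```text
time: 5.58
ee_pos: [0.4906, 0.1751, 0.1531]
tcp_rot: [180.0, -0.0, -170.0]
wrist_force: [-0.5, -0.1, 1.0]
opening: 0.0851
grasp_force: 0.0
t 5.58 unit-frame mm [-50.4  -0.3 153.1] rot [ 1.7998e+02 -5.0000e-02 -1.6995e+02] F [-0.5 -0.1  1. ] open 85.1 grip 0.0
travel [-0.5  0.2 59.1] travel if turned [-0.4  0.3 59.1] twist [ 0.    -0.001  0.002]
```

View pics/pre2.png

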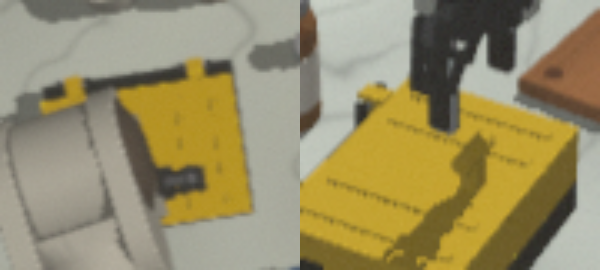

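The fingers straddle where the handle should be, with the near finger hiding it. I'm descending and closing.

```bash
python3 -m crank '[{"gripper":85,"travel":[0,0,30],"twist":[0,0,0]},{"gripper":85,"travel":[0,0,29],"twist":[0,0,0]},{"gripper":85,"travel":[0,0,0],"twist":[0,0,0]},{"gripper":40,"travel":[0,0,0],"twist":[0,0,0]},{"gripper":35,"travel":[0,0,0],"twist":[0,0,0]},{"gripper":35,"travel":[0,0,0],"twist":[0,0,0]},{"gripper":35,"travel":[0,0,0],"twist":[0,0,0]},{"gripper":35,"travel":[0,0,0],"twist":[0,0,0]}]' 45
python3 -c "from h import *;loc()
import numpy as np
a=np.radians(np.arctan2(40,-135)*0+np.degrees(np.arctan2(40,-135))-np.arange(0,91,7.5));P=np.c_[np.cos(a),np.sin(a)]*140.8;print(np.diff(P,axis=0).round(1).tolist())"
```

```text
time: 6.68
ee_pos: [0.491, 0.1754, 0.0948]
tcp_rot: [180.0, 0.1, -169.9]
wrist_force: [-0.6, -0.3, 6.1]
opening: 0.0436
grasp_force: 45.6
t 6.67 unit-frame mm [-49.9  -0.1  94.8] rot [ 1.7997e+02  6.0000e-02 -1.6987e+02] F [-0.6 -0.3  6.1] open 43.6 grip 45.6
[[6.4, 17.3], [8.6, 16.3], [10.6, 15.0], [12.5, 13.5], [14.2, 11.8], [15.6, 9.8], [16.7, 7.7], [17.6, 5.5], [18.2, 3.1], [18.4, 0.7], [18.3, -1.7], [18.0, -4.1]]
```

Gripped at 43.6 mm, which matches the 44 mm bar. Now the first half of the arc.

```bash
python3 -m crank '[{"gripper":35,"travel":[-6.4,0,-17.3],"twist":[0,0,0]},{"gripper":35,"travel":[-8.6,0,-16.3],"twist":[0,0,0]},{"gripper":35,"travel":[-10.6,0,-15],"twist":[0,0,0]},{"gripper":35,"travel":[-12.5,0,-13.5],"twist":[0,0,0]},{"gripper":35,"travel":[-14.2,0,-11.8],"twist":[0,0,0]},{"gripper":35,"travel":[-15.6,0,-9.8],"twist":[0,0,0]},{"gripper":35,"travel":[0,0,0],"twist":[0,0,0]}]'
python3 -c "from h import *;loc();go(17.9,0,178.5)"
```

```text
time: 7.55
ee_pos: [0.5574, 0.1872, 0.1765]
tcp_rot: [180.0, -0.1, -169.9]
wrist_force: [-2.4, -1.7, -4.8]
opening: 0.0434
grasp_force: 47.0
t 7.55 unit-frame mm [1.750e+01 1.000e-01 1.765e+02] rot [ 1.7999e+02 -1.5000e-01 -1.6987e+02] F [-2.4 -1.7 -4.8] open 43.4 grip 47.0
travel [-0.4 -0.1 -2. ] travel if turned [-0.4 -0.1 -2. ] twist [ 0.    -0.003  0.004]
```

```bash
python3 -m crank '[{"gripper":35,"travel":[-16.7,0,-7.7],"twist":[0,0,0]},{"gripper":35,"travel":[-17.6,0,-5.5],"twist":[0,0,0]},{"gripper":35,"travel":[-18.2,0,-3.1],"twist":[0,0,0]},{"gripper":35,"travel":[-18.4,0,-0.7],"twist":[0,0,0]},{"gripper":35,"travel":[-18.3,0,1.7],"twist":[0,0,0]},{"gripper":35,"travel":[-18,0,4.1],"twist":[0,0,0]},{"gripper":35,"travel":[0,0,0],"twist":[0,0,0]},{"gripper":35,"travel":[0,0,0],"twist":[0,0,0]}]'
python3 - <<'E'
from h import *
loc();go(125,0,190)
a=bot.camera("top")[:,:,::-1];b=bot.camera("side")[:,:,::-1]
cv2.imwrite("pics/up.png",np.hstack([cv2.resize(a[130:270,210:340],(371,400)),cv2.resize(b[120:300,200:380],(400,400))]))
E
```

```text
time: 8.55
ee_pos: [0.6627, 0.206, 0.1886]
tcp_rot: [180.0, -0.0, -169.9]
wrist_force: [-0.8, -0.2, 4.0]
opening: 0.0432
grasp_force: 47.0
t 8.55 unit-frame mm [124.4   0.6 188.6] rot [ 1.7998e+02 -2.0000e-02 -1.6986e+02] F [-0.8 -0.2  4. ] open 43.2 grip 47.0
travel [-0.6 -0.6 -1.4] travel if turned [-0.6 -0.6 -1.4] twist [ 0.    -0.     0.004]
```

View pics/up.png

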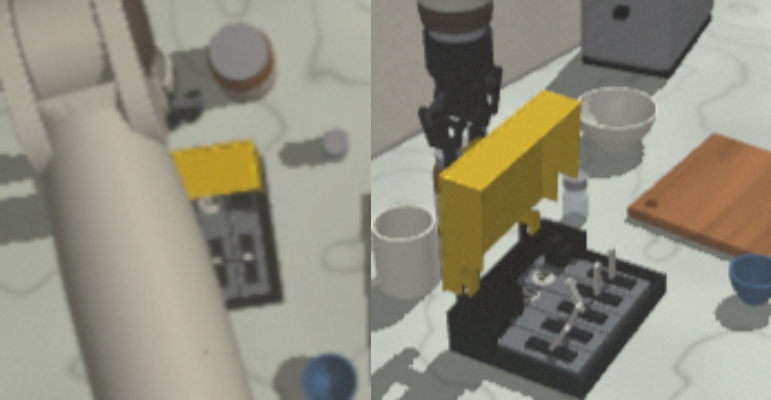

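The cover is upright on its pins, with the top facing away from the robot and the hooks still on the pins. The levers and tray are visible in front. Lifting off straight up.

```bash
python3 -m crank '[{"gripper":35,"travel":[0,0,-8],"twist":[0,0,0]},{"gripper":35,"travel":[0,0,-10],"twist":[0,0,0]},{"gripper":35,"travel":[0,0,-10],"twist":[0,0,0]},{"gripper":35,"travel":[0,0,-12],"twist":[0,0,0]},{"gripper":35,"travel":[0,0,-15],"twist":[0,0,0]},{"gripper":35,"travel":[0,0,-20],"twist":[0,0,0]},{"gripper":35,"travel":[0,0,-20],"twist":[0,0,0]},{"gripper":35,"travel":[0,0,0],"twist":[0,0,0]},{"gripper":35,"travel":[0,0,0],"twist":[0,0,0]}]' 
python3 - <<'E'
from h import *
loc();print(bot.get_obs()["q"].round(1));go(501.7-49.2,-175.9+8.7,310,0,-10,True)
b=bot.camera("side")[:,:,::-1]
cv2.imwrite("pics/lift.png",cv2.resize(b[80:300,200:420],(400,400)))
E
```

```text
time: 9.78
ee_pos: [0.6631, 0.206, 0.2821]
tcp_rot: [180.0, -0.1, -169.9]
wrist_force: [0.0, 0.3, -3.7]
opening: 0.0434
grasp_force: 47.6
t 9.78 unit-frame mm [124.8   0.5 282.1] rot [ 1.7999e+02 -1.1000e-01 -1.6986e+02] F [ 0.   0.3 -3.7] open 43.4 grip 47.6
[ 17.3  30.   47.2 107.3   0.    7.1]
travel [ 273.  -330.3  -27.5] travel if turned [ 142.6 -404.1  -27.9] twist [-0.    -0.002  0.351]
```

View pics/lift.png

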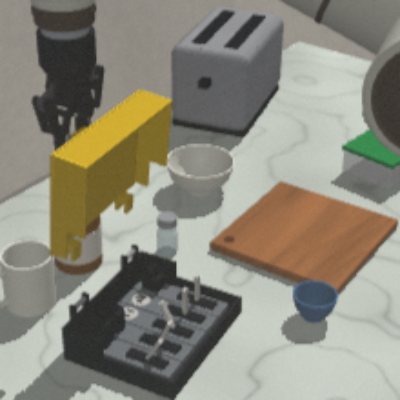

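The cover is free, still upright and held. Carrying it over to the board.

```bash
python3 -m crank '[{"gripper":35,"travel":[15,-18,-3],"twist":[0,0,0]},{"gripper":35,"travel":[24,-30,-3],"twist":[0,0,0]},{"gripper":35,"travel":[30,-36,-3],"twist":[0,0,0]},{"gripper":35,"travel":[30,-36,-3],"twist":[0,0,0]},{"gripper":35,"travel":[30,-36,-3],"twist":[0,0,0]},{"gripper":35,"travel":[30,-36,-3],"twist":[0,0,0]},{"gripper":35,"travel":[30,-36,-3],"twist":[0,0,0]},{"gripper":35,"travel":[30,-36,-3],"twist":[0,0,0]},{"gripper":35,"travel":[30,-36,-3],"twist":[0,0,0]},{"gripper":35,"travel":[24,-30,0],"twist":[0,0,0.12]},{"gripper":35,"travel":[0,0,0],"twist":[0,0,0.12]},{"gripper":35,"travel":[0,0,0],"twist":[0,0,0.11]}]' 
python3 -m crank '[{"gripper":35,"travel":[0,0,0],"twist":[0,-0.12,0]},{"gripper":35,"travel":[0,0,0],"twist":[0,-0.15,0]},{"gripper":35,"travel":[0,0,0],"twist":[0,-0.15,0]},{"gripper":35,"travel":[0,0,0],"twist":[0,-0.15,0]},{"gripper":35,"travel":[0,0,0],"twist":[0,-0.15,0]},{"gripper":35,"travel":[0,0,0],"twist":[0,0,0]},{"gripper":35,"travel":[0,0,0],"twist":[0,0,0]}]'
python3 -c "from h import *;loc();print(bot.get_obs()['q'].round(1));go(501.7-49.2,-175.9+8.7,310,41.25,-10,True)"
```

```text
time: 11.32
ee_pos: [0.4517, -0.1673, 0.3094]
tcp_rot: [-180.0, -0.1, 169.8]
wrist_force: [0.2, -0.2, -3.2]
opening: 0.0429
grasp_force: 47.7
time: 12.2
ee_pos: [0.4523, -0.167, 0.3107]
tcp_rot: [-180.0, 41.1, 170.1]
wrist_force: [0.5, -0.5, -3.0]
opening: 0.043
grasp_force: 47.8
t 12.2 unit-frame mm [-147.  -330.6  310.7] rot [-179.95   41.09  170.1 ] F [ 0.5 -0.5 -3. ] open 43.0 grip 47.8
[-26.7 -42.7 -27.9  65.   10.9 -12.8]
travel [ 0.3 -0.2  0.7] travel if turned [ 0.3 -0.2  0.7] twist [ 0.    -0.003  0.001]
```

```bash
python3 - <<'E'
from h import *
a=bot.camera("top")[:,:,::-1];b=bot.camera("side")[:,:,::-1]
cv2.imwrite("pics/t_full.png",a);cv2.imwrite("pics/s_full.png",b)
cv2.imwrite("pics/tilt.png",np.hstack([cv2.resize(a[150:300,300:450],(400,400)),cv2.resize(b[80:280,260:460],(400,400),interpolation=cv2.INTER_CUBIC)]))
E
```

```text
(no output)
```

View pics/tilt.png

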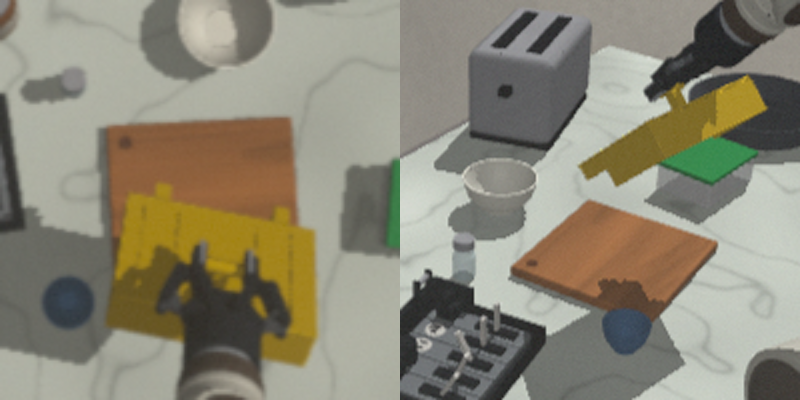

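The top view shows the cover held over the board with its rear hooks at about (361,222) and (406,231) in full-image pixels. It is level sideways, and the side view shows the rear lower than the front. I'll work out the remaining tilt from the rear corners.

```bash
cat > tilt.py <<'E'
from h import *
from scipy.optimize import brentq
def tilt(corners,bx=140,bz=-32,cam="top"):
    o=bot.get_obs();R=Ro.from_euler("xyz",o["tcp_rot"],degrees=True);zt=R.apply([0,0,1]);H=o["ee_pos"]-.021*zt
    yc=R.apply([0,1,0]);yc=yc*np.sign(yc[1]);xc=np.cross(yc,[0,0,1])
    for p,s in corners:
        a,d=ray(cam,p);t=((H+s*.110*yc-a)@yc)/(d@yc) if abs(d@yc)>.3 else None
        # point on ray at the right distance from the handle axis
        f=lambda z:np.hypot((plane(cam,p,z)-H)@xc,z-H[2])-np.hypot(bx,bz)/1e3
        z=brentq(f,H[2]-.16,H[2]-.02);X=plane(cam,p,z)-H
        print(p,"rel",(X@xc*1e3).round(),(X@yc*1e3).round(),(X[2]*1e3).round(),"rear-down deg",np.degrees(np.arctan2(bz,bx)-np.arctan2(X[2],X@xc)).round(1))
E
python3 - <<'E'
from tilt import *
a=cv2.imread("pics/t_full.png");hsv=cv2.cvtColor(a,cv2.COLOR_BGR2HSV);m=cv2.inRange(hsv,(20,120,50),(35,255,255));m[:,:300]=0;m[:,450:]=0
m=cv2.morphologyEx(m,cv2.MORPH_OPEN,np.ones((3,3)))
c=max(cv2.findContours(m,cv2.RETR_EXTERNAL,2)[0],key=cv2.contourArea);print(cv2.approxPolyDP(c,3,True)[:,0].tolist())
tilt([((348,223),1),((418,237),-1)])
E
```

```text
[[348, 223], [340, 271], [368, 276], [366, 268], [358, 267], [358, 261], [376, 239], [377, 251], [386, 259], [395, 244], [409, 268], [406, 277], [398, 275], [398, 283], [414, 285], [418, 276], [416, 236], [410, 235], [407, 228], [400, 233], [365, 226], [363, 219], [356, 224]]
(348, 223) rel 54.0 108.0 -133.0 rear-down deg 55.1
(418, 237) rel 54.0 -115.0 -133.0 rear-down deg 54.9
```

```bash
python3 - <<'E'
import numpy as np
from scipy.optimize import least_squares,fsolve
D=[(4.98,10.08,95.1,.5496,.231),(-.7,-4.3,86.3,.5153,.1539),(-.56,-1.02,89.5,.5152,.1829),(30,47.2,107.3,.6943,.2821)]
# unknown L1,L2,delta,r0,h ,L3 (h and L3 split by the tilted pose: in the arm plane, q5 10.9)
T=(-42.7,-27.9,65.,np.hypot(.4523,.167),.3107)
def fk(p,q2,q3,q4):
    L1,L2,d,r0,h,L3=p;a,b,c=np.radians([q2,q3-q2,q2-q3+q4]);return r0+L1*np.sin(a)+L2*np.cos(b+d)+L3*np.cos(c),h+L1*np.cos(a)+L2*np.sin(b+d)-L3*np.sin(c)
def res(p):
    e=[]
    for q in D+[T]:
        w=.3 if q is T else 1;x=fk(p,*q[:3]);e+=[w*(x[0]-q[3]),w*(x[1]-q[4])]
    return e
s=least_squares(res,[.44,.5,0,.05,.3,.25]);p=s.x;print(p.round(3),np.abs(s.fun).max())
for r in(.46,.48,.50,.53):
  for tilt in(41,60,75):
    for z in(.2,.1):
      q,_,ok,_=fsolve(lambda q:np.subtract(fk(p,q[0],q[1],90-tilt-q[0]+q[1]),(r,z)),[-30,-30],full_output=1);print(r,z,tilt,q.round(),round(90-tilt-q[0]+q[1]),ok)
E
```

```text
[ 0.426  0.524  0.083 -0.004  0.158  0.441] 0.0008310967409860703
0.46 0.2 41 [-52. -44.] 57 1
0.46 0.1 41 [-55. -56.] 47 1
0.46 0.2 60 [-77. -63.] 44 1
0.46 0.1 60 [-86. -76.] 40 1
0.46 0.2 75 [-106.  -79.] 41 1
0.46 0.1 75 [-146.  -95.] 66 5
0.48 0.2 41 [-49. -43.] 55 1
0.48 0.1 41 [-51. -55.] 45 1
0.48 0.2 60 [-72. -62.] 40 1
0.48 0.1 60 [-78. -75.] 33 1
0.48 0.2 75 [-97. -78.] 34 1
0.48 0.1 75 [-134.  -95.] 54 4
0.5 0.2 41 [-45. -42.] 53 1
0.5 0.1 41 [-46. -53.] 42 1
0.5 0.2 60 [-67. -61.] 36 1
0.5 0.1 60 [-70. -73.] 27 1
0.5 0.2 75 [-88. -77.] 26 1
0.5 0.1 75 [-126.  -95.] 46 5
0.53 0.2 41 [-41. -40.] 50 1
0.53 0.1 41 [-41. -51.] 39 1
0.53 0.2 60 [-60. -59.] 31 1
0.53 0.1 60 [-60. -70.] 20 1
0.53 0.2 75 [-76. -75.] 16 1
0.53 0.1 75 [-76. -86.] 5 1
```

```bash
python3 - <<'E'
from h import *
u=np.array([np.cos(np.radians(-10)),np.sin(np.radians(-10))])
t=np.array([501.7,-175.9])-30*u*1.0-14*0*u
t=np.array([501.7,-175.9])+u*(-50+14+6);print(t)
go(*t,165,41.2,-10,True)
E
python3 -c "
from h import *
R=Ro.from_euler('xyz',bot.get_obs()['tcp_rot'],degrees=True);print('down10',R.inv().apply([0,0,-10]).round(2))"
```

```text
[ 472.15576741 -170.69055467]
travel [ 81.4  -0.2 122.8] travel if turned [ 81.6  -0.2 122.6] twist [ 0.001 -0.002  0.002]
down10 [6.57 0.   7.54]
```

```bash
python3 -m crank '[{"gripper":35,"travel":[12,0,18],"twist":[0,0,0]},{"gripper":35,"travel":[16,0,24],"twist":[0,0,0]},{"gripper":35,"travel":[16,0,24],"twist":[0,0,0]},{"gripper":35,"travel":[16,0,24],"twist":[0,0,0]},{"gripper":35,"travel":[12,0,18],"twist":[0,0,0]},{"gripper":35,"travel":[9,0,14],"twist":[0,0,0]},{"gripper":35,"travel":[0,0,0],"twist":[0,0,0]},{"gripper":35,"travel":[0,0,0],"twist":[0,0,0]}]' 
python3 - <<'E'
from tilt import *
loc();print(bot.get_obs()['q'].round(1))
a=bot.camera("top")[:,:,::-1];hsv=cv2.cvtColor(a,cv2.COLOR_BGR2HSV);m=cv2.inRange(hsv,(20,120,50),(35,255,255));m[:,:300]=0;m[:,450:]=0
m=cv2.morphologyEx(m,cv2.MORPH_OPEN,np.ones((3,3)))
c=max(cv2.findContours(m,cv2.RETR_EXTERNAL,2)[0],key=cv2.contourArea);P=cv2.approxPolyDP(c,3,True)[:,0];print(P.tolist())
tl=P[np.argmin(P[:,0]+P[:,1])];tr=P[np.argmax(P[:,0]-P[:,1])];tilt([(tl,1),(tr,-1)])
E
```

```text
time: 13.3
ee_pos: [0.4719, -0.1704, 0.1662]
tcp_rot: [-180.0, 41.2, 170.1]
wrist_force: [-0.6, 0.2, -3.3]
opening: 0.0431
grasp_force: 47.7
t 13.3 unit-frame mm [-128.4 -337.3  166.2] rot [-179.96   41.21  170.12] F [-0.6  0.2 -3.3] open 43.1 grip 47.7
[-25.7 -44.4 -45.   49.3  10.3 -12. ]
[[346, 220], [340, 262], [365, 267], [365, 261], [355, 255], [361, 242], [368, 241], [372, 233], [373, 244], [379, 250], [385, 249], [389, 237], [390, 245], [401, 258], [398, 266], [391, 265], [391, 272], [406, 274], [410, 256], [408, 230], [403, 230], [399, 223], [394, 228], [363, 222], [359, 215]]
[346 220] rel 50.0 111.0 -134.0 rear-down deg 56.5
[408 230] rel 59.0 -106.0 -131.0 rear-down deg 52.9
```

```bash
python3 -m crank '[{"gripper":35,"travel":[3.3,0,3.8],"twist":[0,0,0]},{"gripper":35,"travel":[3.3,0,3.8],"twist":[0,0,0]},{"gripper":35,"travel":[3.3,0,3.8],"twist":[0,0,0]},{"gripper":35,"travel":[3.3,0,3.8],"twist":[0,0,0]},{"gripper":35,"travel":[3.3,0,3.8],"twist":[0,0,0]},{"gripper":35,"travel":[3.3,0,3.8],"twist":[0,0,0]}]' 30
python3 -m crank '[{"gripper":35,"travel":[3.3,0,3.8],"twist":[0,0,0]},{"gripper":35,"travel":[3.3,0,3.8],"twist":[0,0,0]},{"gripper":35,"travel":[0,0,0],"twist":[0,0,0]}]' 
python3 - <<'E'
from tilt import *
loc();print(bot.get_obs()['q'].round(1))
a=bot.camera("top")[:,:,::-1];hsv=cv2.cvtColor(a,cv2.COLOR_BGR2HSV);m=cv2.inRange(hsv,(20,120,50),(35,255,255));m[:,:300]=0;m[:,450:]=0
m=cv2.morphologyEx(m,cv2.MORPH_OPEN,np.ones((3,3)))
c=max(cv2.findContours(m,cv2.RETR_EXTERNAL,2)[0],key=cv2.contourArea);P=cv2.approxPolyDP(c,3,True)[:,0]
tl=P[np.argmin(P[:,0]+P[:,1])];tr=P[np.argmax(P[:,0]-P[:,1])];tilt([(tl,1),(tr,-1)])
E
```

```text
time: 14.1
ee_pos: [0.4743, -0.171, 0.1419]
tcp_rot: [-179.9, 41.9, 170.2]
wrist_force: [-20.6, 8.8, 39.1]
opening: 0.0428
grasp_force: 52.1
time: 14.48
ee_pos: [0.4779, -0.1724, 0.1413]
tcp_rot: [-179.6, 42.7, 170.5]
wrist_force: [-24.8, 10.1, 53.0]
opening: 0.0432
grasp_force: 56.6
t 14.47 unit-frame mm [-122.8 -340.3  141.3] rot [-179.56   42.71  170.51] F [-24.8  10.1  53. ] open 43.2 grip 56.6
[-25.7 -45.  -48.8  44.5  10.5 -12. ]
[347 219] rel 50.0 109.0 -134.0 rear-down deg 56.6
[407 230] rel 54.0 -106.0 -133.0 rear-down deg 55.1
```

A straight push down jams on friction, giving 53 N with no turning. I'll back off, move forward, and bring the handle back and down in an arc about the rear edge.

```bash
python3 -m crank '[{"gripper":35,"travel":[-10,0,-11],"twist":[0,0,0]},{"gripper":35,"travel":[-15,0,-17],"twist":[0,0,0]},{"gripper":35,"travel":[0,0,0],"twist":[0,0,0]},{"gripper":35,"travel":[-19,0,16],"twist":[0,0,0]},{"gripper":35,"travel":[-19,0,16],"twist":[0,0,0]},{"gripper":35,"travel":[-19,0,16],"twist":[0,0,0]},{"gripper":35,"travel":[-18,0,16],"twist":[0,0,0]},{"gripper":35,"travel":[0,0,0],"twist":[0,0,0]},{"gripper":35,"travel":[0,0,0],"twist":[0,0,0]}]' 40
cat >> tilt.py <<'E'
def look():
    a=bot.camera("top")[:,:,::-1];hsv=cv2.cvtColor(a,cv2.COLOR_BGR2HSV);m=cv2.inRange(hsv,(20,120,50),(35,255,255));m[:,:300]=0;m[:,450:]=0
    m=cv2.morphologyEx(m,cv2.MORPH_OPEN,np.ones((3,3)))
    c=max(cv2.findContours(m,cv2.RETR_EXTERNAL,2)[0],key=cv2.contourArea);P=cv2.approxPolyDP(c,3,True)[:,0]
    tl=P[np.argmin(P[:,0]+P[:,1])];tr=P[np.argmax(P[:,0]-P[:,1])];tilt([(tl,1),(tr,-1)])
def hand():
    o=bot.get_obs();R=Ro.from_euler("xyz",o["tcp_rot"],degrees=True);H=o["ee_pos"]-.021*R.apply([0,0,1])
    u=np.array([np.cos(np.radians(-10)),np.sin(np.radians(-10))]);d=H[:2]-[.5017,-.1759]
    print("handle rel board: fwd",(d@u*1e3).round(1),"left",(d@[-u[1],u[0]]*1e3).round(1),"z",(H[2]*1e3).round(1),"F",o["wrist_force"].round(1),"rot",o["tcp_rot"].round(1),"q",o["q"].round(0),"t",o["time"])
    print("back10",R.inv().apply(np.r_[-10*u,0]).round(2),"down10",R.inv().apply([0,0,-10]).round(2))
E
python3 -c "
from tilt import *
hand();look()"
```

```text
time: 15.65
ee_pos: [0.5682, -0.187, 0.1615]
tcp_rot: [180.0, 41.0, 170.1]
wrist_force: [0.3, 0.7, -3.0]
opening: 0.0434
grasp_force: 51.0
handle rel board: fwd 53.6 left 0.6 z 177.3 F [ 0.3  0.7 -3. ] rot [180.   41.  170.1] q [-22. -28. -37.  41.   8.  -9.] t 15.65
back10 [ 7.55  0.02 -6.56] down10 [ 6.56 -0.    7.55]
[351 194] rel 46.0 111.0 -136.0 rear-down deg 58.4
[413 205] rel 51.0 -109.0 -134.0 rear-down deg 56.3
```

```bash
python3 -m crank '[{"gripper":35,"travel":[5,0,6],"twist":[0,0,0]},{"gripper":35,"travel":[5,0,6],"twist":[0,0,0]},{"gripper":35,"travel":[0,0,0],"twist":[0,0,0]},{"gripper":35,"travel":[6.2,0,-3],"twist":[0,0,0]},{"gripper":35,"travel":[6.2,0,-3],"twist":[0,0,0]},{"gripper":35,"travel":[6.1,0,-2.3],"twist":[0,0,0]},{"gripper":35,"travel":[6.1,0,-2.2],"twist":[0,0,0]},{"gripper":35,"travel":[0,0,0],"twist":[0,0,0]}]' 30
python3 -c "
from tilt import *
hand();look()"
```

```text
time: 16.7
ee_pos: [0.5444, -0.1831, 0.1405]
tcp_rot: [-180.0, 41.3, 170.1]
wrist_force: [0.8, -0.1, -0.4]
opening: 0.043
grasp_force: 51.1
handle rel board: fwd 29.5 left 0.3 z 156.3 F [ 0.8 -0.1 -0.4] rot [-180.    41.3  170.1] q [-23. -32. -42.  40.   8. -10.] t 16.7
back10 [ 7.51  0.02 -6.6 ] down10 [6.6  0.01 7.51]
[350 199] rel 54.0 111.0 -133.0 rear-down deg 55.0
[410 210] rel 58.0 -105.0 -132.0 rear-down deg 53.4
```

```bash
python3 -m crank '[{"gripper":35,"travel":[3.3,0,3.8],"twist":[0,0,0]},{"gripper":35,"travel":[6.5,0,-1.7],"twist":[0,0,0]},{"gripper":35,"travel":[6.5,0,-1.7],"twist":[0,0,0]},{"gripper":35,"travel":[6.5,0,-1.7],"twist":[0,0,0]},{"gripper":35,"travel":[6.5,0,-1.7],"twist":[0,0,0]},{"gripper":35,"travel":[0,0,0],"twist":[0,0,0]}]' 25
python3 -c "
from tilt import *
hand();look()"
```

```text
time: 17.5
ee_pos: [0.5213, -0.179, 0.1243]
tcp_rot: [-180.0, 41.3, 170.1]
wrist_force: [-4.2, 2.8, 6.9]
opening: 0.0431
grasp_force: 53.7
handle rel board: fwd 6.0 left 0.4 z 140.1 F [-4.2  2.8  6.9] rot [-180.    41.3  170.1] q [-24. -36. -46.  40.   9. -10.] t 17.5
back10 [ 7.51  0.02 -6.61] down10 [6.61 0.   7.51]
[350 200] rel 75.0 110.0 -123.0 rear-down deg 45.8
[411 212] rel 76.0 -111.0 -122.0 rear-down deg 45.4
```

```bash
python3 -m crank '[{"gripper":35,"travel":[5.7,0,-0.4],"twist":[0,0,0]},{"gripper":35,"travel":[5.7,0,-0.3],"twist":[0,0,0]},{"gripper":35,"travel":[6,0,0],"twist":[0,0,0]},{"gripper":35,"travel":[6,0,0],"twist":[0,0,0]},{"gripper":35,"travel":[4.9,0,-2.2],"twist":[0,0,0]},{"gripper":35,"travel":[4.9,0,-2.1],"twist":[0,0,0]},{"gripper":35,"travel":[0,0,0],"twist":[0,0,0]}]'
python3 -c "
from tilt import *
hand();look()"
```

```text
time: 18.42
ee_pos: [0.494, -0.1743, 0.107]
tcp_rot: [-179.9, 41.4, 170.2]
wrist_force: [1.1, 1.6, 5.7]
opening: 0.043
grasp_force: 54.2
handle rel board: fwd -21.7 left 0.2 z 122.7 F [1.1 1.6 5.7] rot [-179.9   41.4  170.2] q [-25. -40. -50.  40.  10. -11.] t 18.425
back10 [ 7.5   0.02 -6.62] down10 [6.62 0.01 7.5 ]
[350 202] rel 96.0 108.0 -107.0 rear-down deg 35.3
[403 205] rel 119.0 -75.0 -80.0 rear-down deg 20.8
```

```bash
python3 -m crank '[{"gripper":35,"travel":[5.5,0,-1.8],"twist":[0,0,0]},{"gripper":35,"travel":[5.5,0,-1.8],"twist":[0,0,0]},{"gripper":35,"travel":[5.7,0,-1.2],"twist":[0,0,0]},{"gripper":35,"travel":[5.7,0,-1.2],"twist":[0,0,0]},{"gripper":35,"travel":[6.7,0,-0.7],"twist":[0,0,0]},{"gripper":35,"travel":[6.7,0,-0.7],"twist":[0,0,0]},{"gripper":35,"travel":[1.3,0,1.5],"twist":[0,0,0]},{"gripper":35,"travel":[0,0,0],"twist":[0,0,0]}]'
python3 - <<'E'
from tilt import *
hand()
a=bot.camera("top")[:,:,::-1];b=bot.camera("side")[:,:,::-1]
cv2.imwrite("pics/t2.png",a);cv2.imwrite("pics/s2.png",b)
cv2.imwrite("pics/lay.png",np.hstack([cv2.resize(a[160:290,310:440],(400,400)),cv2.resize(b[130:290,290:450],(400,400),interpolation=cv2.INTER_CUBIC)]))
E
```

```text
time: 19.48
ee_pos: [0.4633, -0.1691, 0.089]
tcp_rot: [-179.9, 41.6, 170.2]
wrist_force: [-12.2, 4.4, 18.9]
opening: 0.0428
grasp_force: 57.1
handle rel board: fwd -52.9 left -0.0 z 104.7 F [-12.2   4.4  18.9] rot [-179.9   41.6  170.2] q [-26. -46. -54.  41.  11. -12.] t 19.475
back10 [ 7.48  0.02 -6.64] down10 [6.64 0.01 7.48]
```

View pics/lay.png

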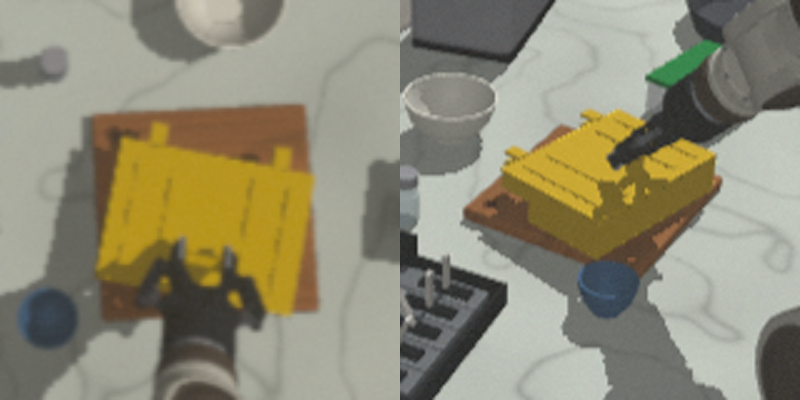

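The cover lies flat inside the board's outline in both views, pressed with about 19 N. I'll ease off, open and withdraw along the tool.

```bash
python3 -m crank '[{"gripper":35,"travel":[-1.5,0,-2.5],"twist":[0,0,0]},{"gripper":35,"travel":[0,0,0],"twist":[0,0,0]},{"gripper":60,"travel":[0,0,0],"twist":[0,0,0]},{"gripper":70,"travel":[0,0,0],"twist":[0,0,0]},{"gripper":85,"travel":[0,0,0],"twist":[0,0,0]},{"gripper":85,"travel":[0,0,0],"twist":[0,0,0]},{"gripper":85,"travel":[0,0,-20],"twist":[0,0,0]},{"gripper":85,"travel":[0,0,-30],"twist":[0,0,0]},{"gripper":85,"travel":[0,0,-40],"twist":[0,0,0]},{"gripper":85,"travel":[-20,0,-30],"twist":[0,0.15,0]},{"gripper":85,"travel":[-20,0,-30],"twist":[0,0.15,0]},{"gripper":85,"travel":[0,0,0],"twist":[0,0.15,0]}]'
python3 -m crank '[{"gripper":0,"travel":[0,0,0],"twist":[0,0.15,0]},{"gripper":0,"travel":[0,0,0],"twist":[0,0.12,0]},{"gripper":0,"travel":[0,0,0],"twist":[0,0,0]},{"gripper":0,"travel":[0,0,0],"twist":[0,0,0]}]'
python3 - <<'E'
from tilt import *
hand();loc()
a=bot.camera("top")[:,:,::-1];b=bot.camera("side")[:,:,::-1]
cv2.imwrite("pics/t3.png",a);cv2.imwrite("pics/s3.png",b)
hsv=cv2.cvtColor(a,cv2.COLOR_BGR2HSV);m=cv2.inRange(hsv,(20,150,80),(35,255,255));m[:,:300]=0;m[:,450:]=0
m=cv2.morphologyEx(m,cv2.MORPH_OPEN,np.ones((5,5)));print(rect(m,.072))
i=cv2.INTER_CUBIC
top=np.hstack([cv2.resize(a[180:250,232:317],(425,350),interpolation=i),cv2.resize(a[175:275,325:425],(350,350))])
sd=cv2.resize(b[215:295,235:335],(312,250),interpolation=i)
cv2.imwrite("pics/unit.png",np.vstack([cv2.resize(a[185:247,232:317],(800,584)[:2] if 0 else (411,300),interpolation=i),cv2.resize(b[213:300,230:335],(411,300)if 0 else (411,300),interpolation=i)]))
E
```

```text
time: 21.08
ee_pos: [0.4285, -0.1771, 0.2329]
tcp_rot: [179.6, 13.9, 170.4]
wrist_force: [-0.1, 1.3, -0.9]
opening: 0.0848
grasp_force: 0.0
time: 21.58
ee_pos: [0.4271, -0.1763, 0.2289]
tcp_rot: [179.5, -1.6, 170.6]
wrist_force: [0.3, -0.9, 0.6]
opening: 0.0118
grasp_force: 0.0
handle rel board: fwd -72.8 left -13.5 z 249.9 F [ 0.3 -0.9  0.6] rot [179.5  -1.6 170.6] q [-23.  -5.  -1.  97.   0. -13.] t 21.575
back10 [10.    0.1   0.28] down10 [-0.27 -0.09 10.  ]
t 21.57 unit-frame mm [-173.5 -335.4  228.9] rot [179.46  -1.58 170.56] F [ 0.3 -0.9  0.6] open 11.8 grip 0.0
((494.1719970703125, -156.7359619140625), (191.64886474609375, 183.20254516601562), 80.16057586669922)
```

View pics/unit.png

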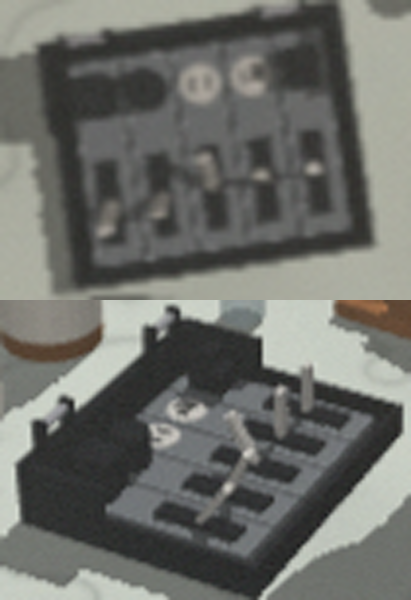

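In the top row, from left (+y) to right, the outlets hold a square plug, a round plug, empty, empty, and a plug. The first two levers lean towards the robot, the middle one leans away and the last two are near upright. So the levers at y = +76, +38 and −76 go on, and those at 0 and −38 go off.

```bash
python3 - <<'E'
from h import *
# check: lever tip pixels (crop scale 411/85 , 300/62) at z=.07
for p in [(314,167),(262,175),(205,165),(160,205),(103,225)]:
    X=plane("top",(232+p[0]*85/411,185+p[1]*62/300),.068)[:2]-C;print(p,(X@UX*1e3).round(),(X@UY*1e3).round())
go(-74,-76,110)
hsv=cv2.cvtColor(cv2.imread("pics/t3.png"),cv2.COLOR_BGR2HSV)
E
```

```text
(314, 167) -31.0 -78.0
(262, 175) -31.0 -40.0
(205, 165) -18.0 -1.0
(160, 205) -42.0 34.0
(103, 225) -50.0 76.0
travel [-11.3 276.7 122. ] travel if turned [-99.9 259.4 119.8] twist [ 0.013 -0.024 -0.338]
```

```bash
python3 -m crank '[{"gripper":0,"travel":[0,0,0],"twist":[0.013,-0.024,-0.169]},{"gripper":0,"travel":[0,0,0],"twist":[0,0,-0.169]},{"gripper":0,"travel":[-16.7,43.2,0],"twist":[0,0,0]},{"gripper":0,"travel":[-16.7,43.2,0],"twist":[0,0,0]},{"gripper":0,"travel":[-16.7,43.2,0],"twist":[0,0,0]},{"gripper":0,"travel":[-16.7,43.2,0],"twist":[0,0,0]},{"gripper":0,"travel":[-16.7,43.2,0],"twist":[0,0,0]},{"gripper":0,"travel":[-16.7,43.2,20],"twist":[0,0,0]},{"gripper":0,"travel":[0,0,50],"twist":[0,0,0]},{"gripper":0,"travel":[0,0,50],"twist":[0,0,0]},{"gripper":0,"travel":[0,0,0],"twist":[0,0,0]},{"gripper":0,"travel":[0,0,0],"twist":[0,0,0]}]'
python3 - <<'E'
from h import *
loc();go(-74,-76,50)
a=bot.camera("top")[:,:,::-1]
hsv=cv2.cvtColor(a,cv2.COLOR_BGR2HSV);m=cv2.inRange(hsv,(20,100,40),(35,255,255));m[:,:300]=0;m[:,450:]=0
m=cv2.morphologyEx(m,cv2.MORPH_OPEN,np.ones((5,5)));print("cover",rect(m,.072))
E
```

```text
time: 23.18
ee_pos: [0.4813, 0.096, 0.1113]
tcp_rot: [180.0, -0.0, -170.1]
wrist_force: [-0.1, 0.4, 1.1]
opening: -0.0002
grasp_force: 0.0
t 23.18 unit-frame mm [-73.2 -76.5 111.3] rot [ 1.7999e+02 -4.0000e-02 -1.7010e+02] F [-0.1  0.4  1.1] open -0.2 grip 0.0
travel [ 0.8  0.5 61.3] travel if turned [ 0.8  0.5 61.3] twist [ 0.    -0.001 -0.   ]
cover ((491.02105712890625, -171.95321655273438), (223.02230834960938, 184.2108154296875), 80.16057586669922)
```

The cover sits 11 mm from the board's centre, and its size fits lying flat. Now the first lever, y = −76, to on.

```bash
python3 -m crank '[{"gripper":0,"travel":[0,0,31],"twist":[0,0,0]},{"gripper":0,"travel":[0,0,30],"twist":[0,0,0]},{"gripper":0,"travel":[-10,0,0],"twist":[0,0,0]},{"gripper":0,"travel":[-10,0,0],"twist":[0,0,0]},{"gripper":0,"travel":[-8,0,0],"twist":[0,0,0]},{"gripper":0,"travel":[-5,0,0],"twist":[0,0,0]},{"gripper":0,"travel":[0,0,0],"twist":[0,0,0]}]'
python3 -c "from h import *;loc()"
python3 -m crank '[{"gripper":0,"travel":[-2,0,0],"twist":[0,0,0]},{"gripper":0,"travel":[-2,0,0],"twist":[0,0,0]},{"gripper":0,"travel":[0,0,0],"twist":[0,0,0]}]'
python3 -c "from h import *;loc()"
```

```text
time: 24.1
ee_pos: [0.5134, 0.1019, 0.0476]
tcp_rot: [-180.0, -0.3, -170.1]
wrist_force: [-0.1, -0.6, -0.1]
opening: -0.0
grasp_force: 0.0
t 24.1 unit-frame mm [-40.6 -76.3  47.6] rot [-179.99   -0.25 -170.07] F [-0.1 -0.6 -0.1] open -0.0 grip 0.0
time: 24.48
ee_pos: [0.5167, 0.1024, 0.0472]
tcp_rot: [-180.0, -0.3, -170.1]
wrist_force: [-2.3, 0.3, 0.5]
opening: 0.0
grasp_force: 1.1
t 24.48 unit-frame mm [-37.2 -76.3  47.2] rot [-180.     -0.29 -170.07] F [-2.3  0.3  0.5] open 0.0 grip 1.1
```

```bash
python3 -m crank '[{"gripper":0,"travel":[-2,0,0],"twist":[0,0,0]},{"gripper":0,"travel":[-2,0,0],"twist":[0,0,0]},{"gripper":0,"travel":[0,0,0],"twist":[0,0,0]}]';python3 -c "from h import *;loc()"
python3 -m crank '[{"gripper":0,"travel":[-2,0,0],"twist":[0,0,0]},{"gripper":0,"travel":[-1,0,0],"twist":[0,0,0]},{"gripper":0,"travel":[0,0,0],"twist":[0,0,0]}]';python3 -c "from h import *;loc()"
```

```text
time: 24.85
ee_pos: [0.5208, 0.1032, 0.0471]
tcp_rot: [-180.0, -0.3, -170.1]
wrist_force: [-2.7, -0.2, -1.5]
opening: 0.0001
grasp_force: 0.9
t 24.85 unit-frame mm [-33.  -76.3  47.1] rot [-179.99   -0.28 -170.07] F [-2.7 -0.2 -1.5] open 0.1 grip 0.9
time: 25.22
ee_pos: [0.5225, 0.1034, 0.047]
tcp_rot: [-180.0, -0.4, -170.1]
wrist_force: [-9.3, -1.6, 2.9]
opening: -0.0002
grasp_force: 4.8
t 25.23 unit-frame mm [-31.3 -76.3  47. ] rot [-179.99   -0.43 -170.08] F [-9.3 -1.6  2.9] open -0.2 grip 4.8
```

```bash
python3 -m crank '[{"gripper":0,"travel":[-2,0,0],"twist":[0,0,0]},{"gripper":0,"travel":[0,0,0],"twist":[0,0,0]}]';python3 -c "from h import *;loc()"
```

```text
time: 25.48
ee_pos: [0.5229, 0.1035, 0.0468]
tcp_rot: [-180.0, -0.6, -170.1]
wrist_force: [-16.6, -3.6, 6.6]
opening: 0.0002
grasp_force: 9.5
t 25.48 unit-frame mm [-30.9 -76.3  46.8] rot [-180.     -0.62 -170.07] F [-16.6  -3.6   6.6] open 0.2 grip 9.5
```

The stop is clear: the tool is still, with 17 N. Next is the lever at y = −38, to off.

```bash
python3 -m crank '[{"gripper":0,"travel":[12,0,0],"twist":[0,0,0]},{"gripper":0,"travel":[0,0,-30],"twist":[0,0,0]},{"gripper":0,"travel":[0,0,-25],"twist":[0,0,0]},{"gripper":0,"travel":[-17,19,0],"twist":[0,0,0]},{"gripper":0,"travel":[-17,19,0],"twist":[0,0,0]},{"gripper":0,"travel":[0,0,0],"twist":[0,0,0]},{"gripper":0,"travel":[0,0,0],"twist":[0,0,0]}]'
python3 -c "from h import *;loc();go(-5,-38,48)"
```

```text
time: 26.35
ee_pos: [0.541, 0.1451, 0.1022]
tcp_rot: [-180.0, -0.3, -170.1]
wrist_force: [1.3, 0.4, -1.1]
opening: 0.0001
grasp_force: 0.0
t 26.35 unit-frame mm [ -5.9 -38.5 102.2] rot [-179.99   -0.25 -170.06] F [ 1.3  0.4 -1.1] open 0.1 grip 0.0
travel [-1.1  0.5 54.2] travel if turned [-0.9  0.5 54.2] twist [-0.    -0.004  0.   ]
```

```bash
python3 -m crank '[{"gripper":0,"travel":[0,0,30],"twist":[0,0,0]},{"gripper":0,"travel":[0,0,24],"twist":[0,0,0]},{"gripper":0,"travel":[8,0,0],"twist":[0,0,0]},{"gripper":0,"travel":[6,0,0],"twist":[0,0,0]},{"gripper":0,"travel":[4,0,0],"twist":[0,0,0]},{"gripper":0,"travel":[2,0,0],"twist":[0,0,0]},{"gripper":0,"travel":[0,0,0],"twist":[0,0,0]}]';python3 -c "from h import *;loc()"
python3 -m crank '[{"gripper":0,"travel":[2,0,0],"twist":[0,0,0]},{"gripper":0,"travel":[1,0,0],"twist":[0,0,0]},{"gripper":0,"travel":[0,0,0],"twist":[0,0,0]}]';python3 -c "from h import *;loc()"
```

```text
time: 27.22
ee_pos: [0.5214, 0.1418, 0.049]
tcp_rot: [-180.0, -0.2, -170.1]
wrist_force: [1.6, -1.2, 2.3]
opening: 0.0003
grasp_force: 1.2
t 27.23 unit-frame mm [-25.8 -38.3  49. ] rot [-179.99   -0.2  -170.07] F [ 1.6 -1.2  2.3] open 0.3 grip 1.2
time: 27.6
ee_pos: [0.5207, 0.1417, 0.0492]
tcp_rot: [-180.0, 0.1, -170.1]
wrist_force: [13.8, 0.6, -1.5]
opening: 0.0002
grasp_force: 5.7
t 27.6 unit-frame mm [-26.4 -38.3  49.2] rot [-1.7999e+02  5.0000e-02 -1.7008e+02] F [13.8  0.6 -1.5] open 0.2 grip 5.7
```

```bash
python3 -m crank '[{"gripper":0,"travel":[1.5,0,0],"twist":[0,0,0]},{"gripper":0,"travel":[0,0,0],"twist":[0,0,0]}]';python3 -c "from h import *;loc()"
python3 -m crank '[{"gripper":0,"travel":[-18,0,0],"twist":[0,0,0]},{"gripper":0,"travel":[-10,0,0],"twist":[0,0,0]},{"gripper":0,"travel":[0,0,-30],"twist":[0,0,0]},{"gripper":0,"travel":[0,0,-25],"twist":[0,0,0]},{"gripper":0,"travel":[-4,19,0],"twist":[0,0,0]},{"gripper":0,"travel":[-4,19,0],"twist":[0,0,0]},{"gripper":0,"travel":[0,0,0],"twist":[0,0,0]},{"gripper":0,"travel":[0,0,0],"twist":[0,0,0]}]'
python3 -c "from h import *;loc();go(12,0,49)"
```

```text
time: 27.85
ee_pos: [0.5204, 0.1417, 0.0495]
tcp_rot: [-180.0, 0.2, -170.1]
wrist_force: [18.5, 1.9, -3.9]
opening: -0.0
grasp_force: 7.8
t 27.85 unit-frame mm [-26.8 -38.3  49.5] rot [-180.      0.19 -170.09] F [18.5  1.9 -3.9] open -0.0 grip 7.8
time: 28.85
ee_pos: [0.5453, 0.185, 0.1021]
tcp_rot: [-180.0, -0.4, -170.0]
wrist_force: [0.6, 0.3, 0.6]
opening: -0.0005
grasp_force: 0.0
t 28.85 unit-frame mm [5.200e+00 1.000e-01 1.021e+02] rot [-179.97   -0.37 -170.02] F [0.6 0.3 0.6] open -0.5 grip 0.0
travel [-7.2 -0.1 53. ] travel if turned [-6.8 -0.1 53.1] twist [-0.    -0.006  0.001]
```

```bash
python3 -m crank '[{"gripper":0,"travel":[-5,0,0],"twist":[0,0,0]},{"gripper":0,"travel":[0,0,29],"twist":[0,0,0]},{"gripper":0,"travel":[0,0,24],"twist":[0,0,0]},{"gripper":0,"travel":[10,0,0],"twist":[0,0,0]},{"gripper":0,"travel":[8,0,0],"twist":[0,0,0]},{"gripper":0,"travel":[8,0,0],"twist":[0,0,0]},{"gripper":0,"travel":[6,0,0],"twist":[0,0,0]},{"gripper":0,"travel":[2,0,0],"twist":[0,0,0]},{"gripper":0,"travel":[0,0,0],"twist":[0,0,0]}]';python3 -c "from h import *;loc()"
python3 -m crank '[{"gripper":0,"travel":[2,0,0],"twist":[0,0,0]},{"gripper":0,"travel":[1,0,0],"twist":[0,0,0]},{"gripper":0,"travel":[0,0,0],"twist":[0,0,0]}]';python3 -c "from h import *;loc()"
```

```text
time: 29.98
ee_pos: [0.5171, 0.1798, 0.0506]
tcp_rot: [180.0, -0.2, -170.1]
wrist_force: [1.7, -0.4, 2.0]
opening: -0.0004
grasp_force: 1.1
t 29.98 unit-frame mm [-23.5  -0.2  50.6] rot [ 179.99   -0.24 -170.07] F [ 1.7 -0.4  2. ] open -0.4 grip 1.1
time: 30.35
ee_pos: [0.5139, 0.1792, 0.05]
tcp_rot: [180.0, -0.3, -170.1]
wrist_force: [2.3, 0.4, -0.7]
opening: 0.0001
grasp_force: 0.9
t 30.35 unit-frame mm [-26.7  -0.2  50. ] rot [ 180.     -0.3  -170.07] F [ 2.3  0.4 -0.7] open 0.1 grip 0.9
```

```bash
for i in 1; do python3 -m crank '[{"gripper":0,"travel":[2,0,0],"twist":[0,0,0]},{"gripper":0,"travel":[1,0,0],"twist":[0,0,0]},{"gripper":0,"travel":[0,0,0],"twist":[0,0,0]}]';python3 -c "from h import *;loc()"; done
python3 -m crank '[{"gripper":0,"travel":[2,0,0],"twist":[0,0,0]},{"gripper":0,"travel":[0,0,0],"twist":[0,0,0]}]';python3 -c "from h import *;loc()"
```

```text
time: 30.72
ee_pos: [0.511, 0.1786, 0.0502]
tcp_rot: [-180.0, -0.3, -170.1]
wrist_force: [1.2, 0.3, -0.3]
opening: -0.0004
grasp_force: 0.7
t 30.73 unit-frame mm [-29.7  -0.3  50.2] rot [-179.99   -0.29 -170.07] F [ 1.2  0.3 -0.3] open -0.4 grip 0.7
time: 30.98
ee_pos: [0.51, 0.1784, 0.0506]
tcp_rot: [-180.0, -0.2, -170.1]
wrist_force: [5.4, 0.4, -0.7]
opening: -0.0001
grasp_force: 2.5
t 30.98 unit-frame mm [-30.7  -0.3  50.6] rot [-1.8000e+02 -1.5000e-01 -1.7008e+02] F [ 5.4  0.4 -0.7] open -0.1 grip 2.5
```

Starting to feel the stop. I'll press a little more, then go to the lever at y = +38, to on.

```bash
python3 -m crank '[{"gripper":0,"travel":[2,0,0],"twist":[0,0,0]},{"gripper":0,"travel":[1,0,0],"twist":[0,0,0]},{"gripper":0,"travel":[0,0,0],"twist":[0,0,0]}]';python3 -c "from h import *;loc()"
python3 -m crank '[{"gripper":0,"travel":[-12,0,0],"twist":[0,0,0]},{"gripper":0,"travel":[0,0,-30],"twist":[0,0,0]},{"gripper":0,"travel":[0,0,-25],"twist":[0,0,0]},{"gripper":0,"travel":[28,19,0],"twist":[0,0,0]},{"gripper":0,"travel":[28,19,0],"twist":[0,0,0]},{"gripper":0,"travel":[0,0,0],"twist":[0,0,0]},{"gripper":0,"travel":[0,0,0],"twist":[0,0,0]}]'
python3 -c "from h import *;loc();go(-74,38,49)"
```

```text
time: 31.35
ee_pos: [0.5091, 0.1783, 0.0516]
tcp_rot: [180.0, 0.1, -170.1]
wrist_force: [15.2, 2.0, -2.0]
opening: 0.0002
grasp_force: 6.0
t 31.35 unit-frame mm [-31.6  -0.2  51.6] rot [ 1.7999e+02  1.1000e-01 -1.7010e+02] F [15.2  2.  -2. ] open 0.2 grip 6.0
time: 32.22
ee_pos: [0.4568, 0.2076, 0.1054]
tcp_rot: [-180.0, -0.3, -170.1]
wrist_force: [-0.5, 0.6, -0.8]
opening: 0.0001
grasp_force: 0.0
t 32.23 unit-frame mm [-78.1  37.6 105.4] rot [-179.99   -0.29 -170.06] F [-0.5  0.6 -0.8] open 0.1 grip 0.0
travel [-4.4  0.4 56.4] travel if turned [-4.1  0.4 56.4] twist [-0.    -0.005  0.   ]
```

```bash
python3 -m crank '[{"gripper":0,"travel":[0,0,31],"twist":[0,0,0]},{"gripper":0,"travel":[0,0,25],"twist":[0,0,0]},{"gripper":0,"travel":[-10,0,0],"twist":[0,0,0]},{"gripper":0,"travel":[-8,0,0],"twist":[0,0,0]},{"gripper":0,"travel":[-8,0,0],"twist":[0,0,0]},{"gripper":0,"travel":[-8,0,0],"twist":[0,0,0]},{"gripper":0,"travel":[-5,0,0],"twist":[0,0,0]},{"gripper":0,"travel":[0,0,0],"twist":[0,0,0]}]';python3 -c "from h import *;loc()"
python3 -m crank '[{"gripper":0,"travel":[-2,0,0],"twist":[0,0,0]},{"gripper":0,"travel":[-1,0,0],"twist":[0,0,0]},{"gripper":0,"travel":[0,0,0],"twist":[0,0,0]}]';python3 -c "from h import *;loc()"
```

```text
time: 33.22
ee_pos: [0.4952, 0.2145, 0.0494]
tcp_rot: [-180.0, -0.2, -170.1]
wrist_force: [-0.3, -0.6, -0.3]
opening: -0.0001
grasp_force: 0.0
t 33.23 unit-frame mm [-39.   37.7  49.4] rot [-180.     -0.24 -170.08] F [-0.3 -0.6 -0.3] open -0.1 grip 0.0
time: 33.6
ee_pos: [0.4974, 0.2148, 0.0491]
tcp_rot: [-180.0, -0.3, -170.1]
wrist_force: [-1.8, -0.5, -0.5]
opening: 0.0002
grasp_force: 1.1
t 33.6 unit-frame mm [-36.8  37.7  49.1] rot [-179.99   -0.3  -170.07] F [-1.8 -0.5 -0.5] open 0.2 grip 1.1
```

```bash
python3 -m crank '[{"gripper":0,"travel":[-2,0,0],"twist":[0,0,0]},{"gripper":0,"travel":[0,0,0],"twist":[0,0,0]}]';python3 -c "from h import *;loc()"
```

```text
time: 33.85
ee_pos: [0.4996, 0.2152, 0.0491]
tcp_rot: [-180.0, -0.3, -170.1]
wrist_force: [-2.6, -0.4, -1.5]
opening: -0.0004
grasp_force: 1.0
t 33.85 unit-frame mm [-34.6  37.7  49.1] rot [-179.99   -0.28 -170.07] F [-2.6 -0.4 -1.5] open -0.4 grip 1.0
```

```bash
python3 -m crank '[{"gripper":0,"travel":[-2,0,0],"twist":[0,0,0]},{"gripper":0,"travel":[-1,0,0],"twist":[0,0,0]},{"gripper":0,"travel":[0,0,0],"twist":[0,0,0]}]';python3 -c "from h import *;loc()"
python3 -m crank '[{"gripper":0,"travel":[-2,0,0],"twist":[0,0,0]},{"gripper":0,"travel":[0,0,0],"twist":[0,0,0]}]';python3 -c "from h import *;loc()"
```

```text
time: 34.22
ee_pos: [0.5015, 0.2155, 0.049]
tcp_rot: [-180.0, -0.4, -170.1]
wrist_force: [-9.0, -0.4, 0.7]
opening: 0.0002
grasp_force: 4.4
t 34.23 unit-frame mm [-32.7  37.7  49. ] rot [-179.99   -0.42 -170.06] F [-9.  -0.4  0.7] open 0.2 grip 4.4
time: 34.48
ee_pos: [0.5019, 0.2155, 0.0488]
tcp_rot: [-180.0, -0.6, -170.1]
wrist_force: [-16.9, -2.4, 5.4]
opening: -0.0
grasp_force: 9.0
t 34.48 unit-frame mm [-32.3  37.7  48.8] rot [-179.99   -0.61 -170.05] F [-16.9  -2.4   5.4] open -0.0 grip 9.0
```

The stop is felt at −32.3 with 17 N. Last is the lever at y = +76, whose tip is at x ≈ −50, to on.

```bash
python3 -m crank '[{"gripper":0,"travel":[12,0,0],"twist":[0,0,0]},{"gripper":0,"travel":[0,0,-30],"twist":[0,0,0]},{"gripper":0,"travel":[0,0,-25],"twist":[0,0,0]},{"gripper":0,"travel":[18,19,0],"twist":[0,0,0]},{"gripper":0,"travel":[18,19,0],"twist":[0,0,0]},{"gripper":0,"travel":[0,0,0],"twist":[0,0,0]},{"gripper":0,"travel":[0,0,0],"twist":[0,0,0]}]'
python3 -c "from h import *;loc();go(-76,76,49)"
```

```text
time: 35.35
ee_pos: [0.4516, 0.2453, 0.1048]
tcp_rot: [180.0, -0.2, -170.1]
wrist_force: [0.3, -0.6, -0.4]
opening: -0.0005
grasp_force: 0.0
t 35.35 unit-frame mm [-76.7  75.6 104.8] rot [ 180.     -0.19 -170.06] F [ 0.3 -0.6 -0.4] open -0.5 grip 0.0
travel [-0.9  0.4 55.8] travel if turned [-0.7  0.4 55.8] twist [ 0.    -0.003  0.   ]
```

```bash
python3 -m crank '[{"gripper":0,"travel":[0,0,31],"twist":[0,0,0]},{"gripper":0,"travel":[0,0,25],"twist":[0,0,0]},{"gripper":0,"travel":[-10,0,0],"twist":[0,0,0]},{"gripper":0,"travel":[-8,0,0],"twist":[0,0,0]},{"gripper":0,"travel":[-8,0,0],"twist":[0,0,0]},{"gripper":0,"travel":[-8,0,0],"twist":[0,0,0]},{"gripper":0,"travel":[-5,0,0],"twist":[0,0,0]},{"gripper":0,"travel":[-2,0,0],"twist":[0,0,0]},{"gripper":0,"travel":[0,0,0],"twist":[0,0,0]}]';python3 -c "from h import *;loc()"
python3 -m crank '[{"gripper":0,"travel":[-2,0,0],"twist":[0,0,0]},{"gripper":0,"travel":[-2,0,0],"twist":[0,0,0]},{"gripper":0,"travel":[0,0,0],"twist":[0,0,0]}]';python3 -c "from h import *;loc()"
```

```text
time: 36.48
ee_pos: [0.4914, 0.2523, 0.0483]
tcp_rot: [-180.0, -0.2, -170.1]
wrist_force: [0.5, 0.2, -0.1]
opening: 0.0001
grasp_force: 0.0
t 36.48 unit-frame mm [-36.3  75.7  48.3] rot [-179.99   -0.25 -170.07] F [ 0.5  0.2 -0.1] open 0.1 grip 0.0
time: 36.85
ee_pos: [0.4949, 0.2529, 0.048]
tcp_rot: [-180.0, -0.3, -170.1]
wrist_force: [-2.4, -1.1, -1.0]
opening: -0.0001
grasp_force: 1.0
t 36.85 unit-frame mm [-32.7  75.7  48. ] rot [-179.99   -0.3  -170.07] F [-2.4 -1.1 -1. ] open -0.1 grip 1.0
```

```bash
python3 -m crank '[{"gripper":0,"travel":[-2,0,0],"twist":[0,0,0]},{"gripper":0,"travel":[0,0,0],"twist":[0,0,0]}]';python3 -c "from h import *;loc()"
```

```text
time: 37.1
ee_pos: [0.4972, 0.2533, 0.0482]
tcp_rot: [-180.0, -0.3, -170.1]
wrist_force: [-2.0, -0.5, -0.8]
opening: -0.0002
grasp_force: 0.9
t 37.1 unit-frame mm [-30.4  75.7  48.2] rot [-179.99   -0.26 -170.08] F [-2.  -0.5 -0.8] open -0.2 grip 0.9
```

```bash
python3 -m crank '[{"gripper":0,"travel":[-2,0,0],"twist":[0,0,0]},{"gripper":0,"travel":[-1,0,0],"twist":[0,0,0]},{"gripper":0,"travel":[0,0,0],"twist":[0,0,0]}]';python3 -c "from h import *;loc()"
python3 -m crank '[{"gripper":0,"travel":[-2,0,0],"twist":[0,0,0]},{"gripper":0,"travel":[0,0,0],"twist":[0,0,0]}]';python3 -c "from h import *;loc()"
```

```text
time: 37.48
ee_pos: [0.4982, 0.2535, 0.048]
tcp_rot: [-180.0, -0.5, -170.1]
wrist_force: [-12.8, -2.3, 4.4]
opening: 0.0001
grasp_force: 6.5
t 37.48 unit-frame mm [-29.4  75.6  48. ] rot [-179.99   -0.49 -170.05] F [-12.8  -2.3   4.4] open 0.1 grip 6.5
time: 37.72
ee_pos: [0.4986, 0.2535, 0.0479]
tcp_rot: [-180.0, -0.7, -170.0]
wrist_force: [-19.5, -3.4, 8.5]
opening: 0.0
grasp_force: 11.1
t 37.73 unit-frame mm [-29.   75.7  47.9] rot [-179.99   -0.68 -170.04] F [-19.5  -3.4   8.5] open 0.0 grip 11.1
```

The three on-stops at −29.0, −30.9 and −32.3 mm fit three different throws. I'm retreating, then making a numeric check.

```bash
python3 -m crank '[{"gripper":0,"travel":[12,0,0],"twist":[0,0,0]},{"gripper":0,"travel":[0,0,-40],"twist":[0,0,0]},{"gripper":0,"travel":[0,0,-60],"twist":[0,0,0]},{"gripper":0,"travel":[40,20,-30],"twist":[0,0,0]},{"gripper":0,"travel":[50,30,0],"twist":[0,0,0]},{"gripper":0,"travel":[20,50,0],"twist":[0,0,0]},{"gripper":0,"travel":[0,55,0],"twist":[0,0,0]},{"gripper":0,"travel":[0,55,0],"twist":[0,0,0]},{"gripper":0,"travel":[0,55,0],"twist":[0,0,0]},{"gripper":0,"travel":[0,0,0],"twist":[0,0,0]},{"gripper":0,"travel":[0,0,0],"twist":[0,0,0]},{"gripper":0,"travel":[0,0,0],"twist":[0,0,0]}]'
python3 - <<'E'
from h import *
loc();a=bot.camera("top")[:,:,::-1];hsv=cv2.cvtColor(a,cv2.COLOR_BGR2HSV)
m=cv2.inRange(hsv,(20,100,40),(35,255,255));m[:,:300]=0;m[:,450:]=0
m=cv2.morphologyEx(m,cv2.MORPH_OPEN,np.ones((5,5)));print("cover",rect(m,.072))
g=a[:,:,1];w=np.zeros_like(g);w[185:250,232:317]=(g[185:250,232:317]>135)*255
for i in range(5):
    y=76-38*i;pts=[]
    for v,u in zip(*np.nonzero(w)):
        X=plane("top",(u,v),.06)[:2]-C;X=np.array([X@UX,X@UY])*1e3
        if abs(X[1]-y)<13 and -75<X[0]<20:pts.append(X)
    pts=np.array(pts);print(y,len(pts),pts.min(0).round() if len(pts) else "",pts.max(0).round() if len(pts) else "",pts.mean(0).round(1) if len(pts) else "")
E
```

```text
time: 39.22
ee_pos: [0.3373, 0.4934, 0.1794]
tcp_rot: [180.0, -0.2, -170.1]
wrist_force: [-0.3, -0.6, -0.4]
opening: -0.0002
grasp_force: 0.0
t 39.23 unit-frame mm [-146.6  339.8  179.4] rot [ 179.97   -0.22 -170.14] F [-0.3 -0.6 -0.4] open -0.2 grip 0.0
cover ((491.3937072753906, -171.34835815429688), (224.34161376953125, 183.68316650390625), 80.16057586669922)
76 0   Traceback (most recent call last):
  File "<stdin>", line 9, in <module>
  File "h.py", line 8, in plane
    o,d=ray(n,p);return o+d*(z-o[2])/d[2]
        ~~~^^^^^
  File "h.py", line 6, in ray
    f,cx,cy,T=cal(n);R=T[:3,:3];d=R.T@np.array([(p[0]-cx)/f,(p[1]-cy)/f,1]);return -R.T@T[:3,3],d
              ~~~^^^
  File "h.py", line 4, in cal
    c=bot.calibration(n);f=200/np.tan(np.radians(c["vfov"]/2));return f,c["cx"],c["cy"],c["camera_from_world"]
ValueError: time passes only in moves, steps and waits
```

```bash
python3 - <<'E'
from h import *
import h
k={"top":h.cal("top")};h.cal=lambda n:k[n]
a=bot.camera("top")[:,:,::-1];g=a[:,:,1];b=g[185:250,232:317]
P=np.array([(u,v,*(lambda X:(X@UX*1e3,X@UY*1e3))(plane("top",(u,v),.06)[:2]-C)) for v in range(185,250) for u in range(232,317)])
val=np.array([g[int(v),int(u)] for u,v in P[:,:2]])
for y in(76,38,0,-38,-76):
    s=(abs(P[:,3]-y)<12)&(P[:,2]>-72)&(P[:,2]<15);t=s&(val>115);print(y,t.sum(),val[s].max(),P[t,2].min().round() if t.any() else "",P[t,2].max().round() if t.any() else "")
E
```

```text
76 9 134 -24.0 -8.0
38 3 136 -15.0 -14.0
0 4 128 -52.0 -48.0
-38 3 126 -47.0 -44.0
-76 4 145 -14.0 -10.0
```

The tips now lie at −8, −14, −52, −46 and −10 mm. That is on, on, off, off, on, each at its full throw. The cover is unmoved on the board.

```bash
python3 -c "
from workcell import bot
print(bot.job_done())"
```

```text
the job is handed in; nothing more can be done
None
```

The job is handed in at about 39 s (no verdict came back): the cover lies flat on the board about 11 mm from its centre, and all five levers were pushed until they stopped, on at the three plugs and off at the two empty outlets; one early push of the cover onto the board reached 53 N at the wrist before I backed off.

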